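# Fit the open spacer to the lathe's tailstock spindle

### The arm

A 6-joint arm with a two-finger parallel gripper is mounted at the origin on the work surface. World frame = base frame: x ahead of the robot, y to its left, z up, the work surface at z = 0. Lengths are in m, angles in rad, forces in N, time in s.
With the tool pointing down it reaches from about 0.3 to 0.75 m from the base axis. Payload 8.5 kg.
Tool frame: the origin (TCP) lies midway between the tips of the shut fingers; the grasp point (between the pads) lies 19 mm behind it; z points along the fingers, y is the line along which they close (so a half turn about z gives the same grasp; the last joint's range is limited). The gripper opens to 88 mm and grips with 3 to 60 N. Pads are 18 mm wide; open, the fingers measure 123 mm over their backs; the gripper's body (75 mm by 187 mm) begins 45 mm behind the grasp point.
Start: joints at [-1.43, 0.381, 1.297, -0, 1.464, -0.215], TCP at [0.192, -0.516, 0.239] pointing down, gripper open.
Joint ranges: [-3.11, 3.11], [-0.89, 2.33], [0.22, 2.48], [-1.42, 4.56], [0.17, 2.85], [-2.88, 2.88]. Speed limits (rad/s): [2.39, 2.39, 3.14, 3.14, 3.14, 3.14].

### API

Orientations are given as a rotation vector (axis times angle).
In Python, from plant import manip, optics, close_job gives the robot as it stands.
- The arm moves only by the shell command python3 -m jog 'ROWS' [FORCE]. ROWS is JSON, a list of rows, each an object of numbers: "fingers": the opening, from -1 (shut) to 1 (fully open); "x", "y", "z": the shift along the tool's x, y, z scaled (see below); "ax", "ay", "az": the turn, a rotation vector about the tool's x, y, z scaled (see below). In form: [{"fingers": .., "x": .., "y": .., "z": .., "ax": .., "ay": .., "az": ..}, ...]. A call has 1 to 10 rows; each row shifts and turns the commanded pose from where the row before left it, along the tool's axes as they then stand; what a row does not reach is not made up. The controller multiplies each number of a shift by 0.08 m and each number of a turn by 180 degrees. A row lasts 1/8 s, in which the tool goes at most 62.5 mm and 10.7 degrees, less where a joint would pass 70% of its speed; a pose out of reach is approached as far as the arm can. A call with a number of a shift or a turn outside -1 to 1 is refused whole. A call with a gripper value outside its range is refused whole. The fingers move at their own pace and stop on an object; FORCE is the grip in N (left out, the last holds). Time passes only in rows, so rows that do not move let the fingers close. It gives the time, the measured TCP pose, the force, the opening and the grip force at its end, in the units of the state.
- manip.get_obs(): the state, without advancing time (a new reading comes with each control period).
- optics.grab_frame(name): name is "side" or "top" or "wrist"; returns the picture (420x560x3 uint8, red, green, blue); there is no depth.
- optics.camera_info(name): a dict with "fx", "fy", "cx", "cy" (pixels), "xyz" and "rotation" of the camera in the world; the wrist camera has in their place "mount" (4x4, takes a point from camera to tool coordinates, whose origin is the TCP and whose axes are the flange's). Camera axes: x right, y down, z forward; pixel columns grow to the right and rows downward; lengths in m; the calibration is good to about 2 mm. A picture is of the moment at which its call begins: read the wrist's pose just before it. camera_info takes no time and is no camera call.
- close_job(): hands the job in; it is judged then, once.
The state is a dict: "t": time; "q": joint angles; "joint_vel": joint speeds; "joint_torque": joint torques, N m; "tcp_pos": TCP position; "tool_rot": TCP orientation; "wrist_force": force on the tool from outside, world axes, zero at the start; "moment": the same for the moment, N m; "finger_gap": finger opening in m; "finger_force": force on a finger pad.
Only numpy, scipy, OpenCV 4.12 (cv2) and the standard library are available. Lean on these libraries where they do the work, as an engineer would, in place of code of your own. Each camera call takes 0.05 s, during which the arm holds its last target. There are 200 camera calls.

### The job

Block the tailstock spindle of the small lathe with the brass open spacer: take it from the rack, slip it mouth down over the two flats of the drawn-out spindle so that it hangs on it, then push the spindle in by its black end knob until the spacer is nipped between the knob and the tailstock's knurled setting ring with no play. Work gently, by feel, with no more than about 25 newtons on the spacer; do not drop it or lay it on the bench, and leave the other spacers and the things on the bench where they are.

Things in the scene. Friction and masses are not known exactly. Their poses are not given: they have to be found in the camera images.
- spacer_brass: Brass open C-spacer: 38 mm wide (x), 14 thick (y, bore axis), 40 high (z up), about 110 g; same after half a turn about z. Origin: bore centre. Flat sides at x +-19 from z -19 (feet) to +12, top at +21. Octagonal bore 22 across, its inner top face at z +11; mouth opens straight down, 16.5 wide, flared to 20.5 in the last 2 mm. Starts hanging mouth down on the rack's rail.
- spacer_steel: Dark steel spacer of the same shape, 9 mm thick, on the same rack; not to be moved.
- spacer_blue: Blue plastic spacer of the same shape, 20 mm thick, on the same rack; not to be moved.
- rack: Fixed wooden rack, base 70 x 210 mm (x, y), 12 thick; along y an aluminium rail 8.4 wide, top at 75 mm, between two posts at y +-92 (82 high). Three spacers hang mouth down on the rail 52 mm apart, in any order; each lifts straight off. Origin on the table under the middle of the rail.
- lathe: Fixed grey and steel clockmaker's lathe, 340 mm long. Origin on the table under the tailstock's rear face; y runs along the lathe from there towards the chuck, z up. Spindle axis 125 mm above the table. Bed 56 mm wide, top at 75 mm, ending at y -15 mm.
- tailstock: The lathe's fixed tailstock, a grey barrel 46 mm diameter, 60 long. Origin on the spindle axis in the plane of its flat rear face; +y runs into the tailstock, the bare spindle stands out to -y. Round the spindle a knurled steel setting ring, 36 mm diameter, is screwed tight into the rear face; it stands out 2 to 26 mm to -y, set differently each time and not measured: find it by feel.
- spindle: Steel spindle, 20 mm diameter, slides along y in the tailstock, cannot turn; a drag of about 5 N keeps it where it is left. Origin on its axis in the plane of the knob's shoulder; +y runs into the tailstock, z up. Black knob from y 0 to -28 (up to 33 diameter, rounded end). Starts drawn out, shoulder 86 to 100 mm from the tailstock's face; ends with the 14 mm spacer nipped between shoulder and setting ring.
- bell_jar: Clear bell jar on a pale blue base, 124 mm diameter, 106 mm high; not to be moved.
- loupe: Black eye loupe, 36 mm diameter, 34 mm high; not to be moved.
- movement: Watch movement on a white holder, 44 mm diameter, 16 mm high; not to be moved.
- oil_pot: Amber oil pot with black cap, 44 mm diameter, 43 mm high; not to be moved.
- screwdriver: Small screwdriver with red handle, 130 mm long; not to be moved.
- parts_dish: White ceramic dish, 70 mm diameter, 20 mm high; not to be moved.
- flats (a point): Middle of the spindle's flats, on its axis, 33 mm from the shoulder towards the tailstock. Here, over 18 mm along y, the spindle is 14 mm wide (x), still 20 high; on both sides of the flats it is full round, where the spacer's mouth cannot pass. Once on, the spacer rests by its inner top face on the spindle (bore centre 1 mm below the axis), slides along it, and is carried along when the spindle is pushed in.
- knob_end (a point): Middle of the knob's rounded end, on the spindle axis, 28 mm behind (y) the shoulder; push here along +y.
Mind the look-alikes: they are no part of the job. What is meant by the spacer_brass is not green, and is the smaller of those in its own colour.

How it is judged:
By the outcome, as a careful person would: the job done as asked, in the order asked, and still so for the second after the job is handed in, with the robot touching nothing.
It also fails if it takes over 61 s, if anything falls off the work surface, if the arm or the gripper's body presses on something with over 40 N, if the wrist force passes 120 N, or if a joint passes its speed limit or range.

## Working session

There is one attempt and no reset: what is moved stays moved. The work goes in short steps, Python scripts to look and compute and a shell command to move; the robot and the scene stay as the last step left them, time stands still between calls to the robot, and variables do not carry over. Pictures are saved under pics/ and viewed, at most 13 in all, crops included, and the job is handed in when it is done.

```bash
ls; mkdir -p pics; python3 - <<'E'
from plant import manip, optics
import cv2,numpy as np
o=manip.get_obs();print(o)
for n in("top","side"):
    im=optics.grab_frame(n);cv2.imwrite(f"pics/{n}0.png",im[:,:,::-1]);print(n,optics.camera_info(n))
print(optics.camera_info("wrist"))
E
```

```text
pics
{'t': 0.0, 'q': array([-1.43024548e+00,  3.81182152e-01,  1.29828188e+00, -3.09906520e-05,
        1.46357539e+00, -2.15319853e-01]), 'joint_vel': array([ 0.00021673,  0.0008029 , -0.00119555, -0.00077673,  0.00188655,
        0.00192612]), 'joint_torque': array([-5.83958572e-04, -4.37934279e+01, -2.24558473e+01,  7.14005297e-02,
        3.51940049e-02, -1.15080911e-04]), 'tcp_pos': array([ 0.19156253, -0.51525434,  0.23813808]), 'tool_rot': array([-3.09056578e+00, -5.55804368e-01, -3.65594420e-05]), 'wrist_force': array([-0.1883134 , -0.30757078, -0.41995285]), 'moment': array([ 0.03419831,  0.02369586, -0.01849436]), 'finger_force': 0.0, 'finger_gap': 0.08800429909139973}
top {'fx': 511.5910344878598, 'fy': 511.5910344878598, 'cx': 273.7520045296451, 'cy': 214.29690819779057, 'xyz': array([ 0.21220485, -0.11723928,  1.60454523]), 'rotation': array([-2.09660254,  2.14947056, -0.19157264])}
side {'fx': 514.8199345438061, 'fy': 514.8199345438061, 'cx': 289.4989494902947, 'cy': 208.52103991354107, 'xyz': array([ 0.31274635, -1.21252767,  1.04674449]), 'rotation': array([-2.2615624 ,  0.21325125, -0.0833335 ])}
{'fx': 332.17757429216914, 'fy': 332.17757429216914, 'cx': 278.96547233234924, 'cy': 208.42456091300224, 'mount': array([[-6.09458764e-05, -9.65356161e-01, -2.60935776e-01,
         6.91682919e-02],
       [ 9.99999886e-01,  6.48354772e-05, -4.73431428e-04,
         3.83743538e-04],
       [ 4.73947841e-04, -2.60935775e-01,  9.65356047e-01,
        -1.46537916e-01],
       [ 0.00000000e+00,  0.00000000e+00,  0.00000000e+00,
         1.00000000e+00]])}
```

View pics/top0.png

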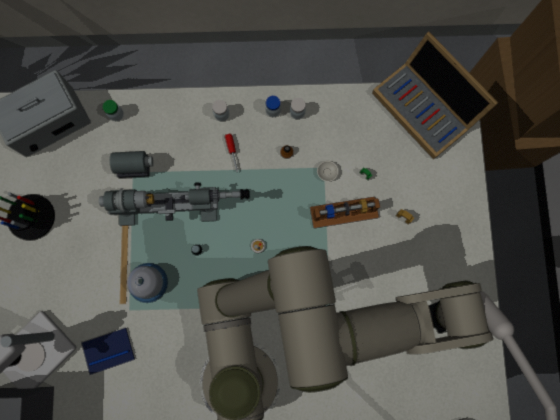

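View pics/side0.png

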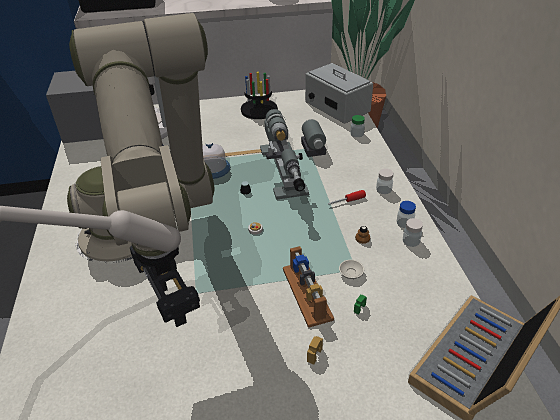

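The top view shows the lathe with its knob at about (245,194), and the rack at (345,212) with blue, dark and brass pieces. There is a loose brass piece at (405,215) and a loose green one at (366,173). The candidates are the brass one on the rack, about (364,206) top and (315,290) side, and the loose larger brass one, about (405,215) top and (315,348) side. The one on the rack fits best: it hangs on the rail and is smaller. I'll confirm this in a crop.

```bash
cat > h.py <<'E'
import numpy as np,cv2
from scipy.spatial.transform import Rotation as R
from plant import manip, optics
def cam(n):
    c=optics.camera_info(n)
    if n=="wrist":
        o=manip.get_obs();T=np.eye(4);T[:3,:3]=R.from_rotvec(o["tool_rot"]).as_matrix();T[:3,3]=o["tcp_pos"]
        M=T@c["mount"];return c,M[:3,:3],M[:3,3]
    return c,R.from_rotvec(c["rotation"]).as_matrix(),np.array(c["xyz"])
def plane(C,u,v,z):
    c,r,p=C;d=r@np.array([(u-c["cx"])/c["fx"],(v-c["cy"])/c["fy"],1.]);return p+d*(z-p[2])/d[2]
def ray(C,u,v):
    c,r,p=C;d=r@np.array([(u-c["cx"])/c["fx"],(v-c["cy"])/c["fy"],1.]);return p,d/np.linalg.norm(d)
def tri(*rs):
    A=0;b=0
    for p,d in rs:
        P=np.eye(3)-np.outer(d,d);A=A+P;b=b+P@p
    return np.linalg.solve(A,b)
def proj(C,X):
    c,r,p=C;q=r.T@(np.array(X)-p);return q[0]/q[2]*c["fx"]+c["cx"],q[1]/q[2]*c["fy"]+c["cy"]
E
python3 - <<'E'
from h import *
t=cv2.imread("pics/top0.png");s=cv2.imread("pics/side0.png")
a=cv2.resize(t[160:240,300:430],None,fx=5,fy=5,interpolation=3);b=cv2.resize(s[235:375,270:380],None,fx=4,fy=4,interpolation=3)
cv2.imwrite("pics/c1.png",cv2.resize(np.hstack([a,cv2.copyMakeBorder(b[:400],0,0,0,0,0)]),None,fx=.72,fy=.72))
C=cam("top");S=cam("side")
for n,u,v,z in[("post r",378,208,.082),("post l",313,217,.082),("brass",364,206,.08),("blue",330,211,.08),("loose",405,215,.02),("knob end",250,194,.125),("chuck axis",110,200,.125),("green",366,173,.02)]: print(n,plane(C,u,v,z).round(3))
for n,u,v,z in[("brass",316,290,.08),("loose",315,348,.02),("knobend",299,187,.125)]:print("side",n,plane(S,u,v,z).round(3))
E
```

```text
post r [ 0.507 -0.431  0.082]
post l [ 0.484 -0.233  0.082]
brass [ 0.515 -0.389  0.08 ]
blue [ 0.502 -0.285  0.08 ]
loose [ 0.494 -0.527  0.02 ]
knob end [ 0.551 -0.046  0.125]
chuck axis [0.543 0.369 0.125]
green [ 0.634 -0.412  0.02 ]
side brass [ 0.518 -0.399  0.08 ]
side loose [ 0.489 -0.521  0.02 ]
side knobend [ 0.546 -0.043  0.125]
```

View pics/c1.png

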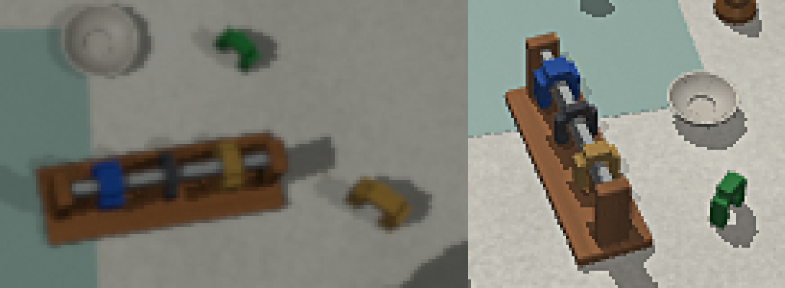

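The crop confirms it. spacer_brass is the brass piece hanging on the rail next to the right-hand post. The loose brass one on the bench is a larger look-alike, and the green one is the wrong colour. I'll go above it.

```bash
python3 -m jog '[{"az":-0.053},{"az":-0.053},{"az":-0.053},{"az":-0.053},{"az":-0.053},{"az":-0.053},{"az":-0.053},{"az":-0.053}]'; python3 -m jog '[{"y":0.42,"x":0.105},{"y":0.42,"x":0.105},{"y":0.42,"x":0.105},{"y":0.42,"x":0.105},{"y":0.42,"x":0.105},{"y":0.42,"x":0.105},{"y":0.42,"x":0.105},{"y":0.42,"x":0.105},{"y":0.42,"x":0.105},{"y":0.42,"x":0.105}]'
python3 -m jog '[{"x":0}]'
python3 - <<'E'
from h import *
C=cam("wrist");im=optics.grab_frame("wrist")[:,:,::-1].copy();cv2.imwrite("pics/w1.png",im);np.savez("w1",r=C[1],p=C[2])
E
```

```text
validation failed for argument at $[0]...
validation failed for argument at $[0]...
validation failed for argument at $[0]...
```

View pics/w1.png

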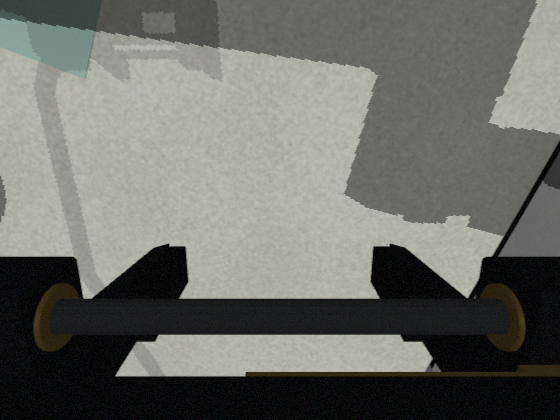

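The moves were refused because every key is required. The wrist picture shows only empty bench and the fingers (tips at about (180,250) and (380,250)). I'll retype the rows in full.

```bash
python3 -m jog '[{"fingers":1,"x":0,"y":0,"z":0,"ax":0,"ay":0,"az":-0.053},{"fingers":1,"x":0,"y":0,"z":0,"ax":0,"ay":0,"az":-0.053},{"fingers":1,"x":0,"y":0,"z":0,"ax":0,"ay":0,"az":-0.053},{"fingers":1,"x":0,"y":0,"z":0,"ax":0,"ay":0,"az":-0.053},{"fingers":1,"x":0,"y":0,"z":0,"ax":0,"ay":0,"az":-0.053},{"fingers":1,"x":0,"y":0,"z":0,"ax":0,"ay":0,"az":-0.053},{"fingers":1,"x":0,"y":0,"z":0,"ax":0,"ay":0,"az":-0.053},{"fingers":1,"x":0,"y":0,"z":0,"ax":0,"ay":0,"az":-0.053}]'; python3 -m jog '[{"fingers":1,"x":0.105,"y":0.42,"z":0,"ax":0,"ay":0,"az":0},{"fingers":1,"x":0.105,"y":0.42,"z":0,"ax":0,"ay":0,"az":0},{"fingers":1,"x":0.105,"y":0.42,"z":0,"ax":0,"ay":0,"az":0},{"fingers":1,"x":0.105,"y":0.42,"z":0,"ax":0,"ay":0,"az":0},{"fingers":1,"x":0.105,"y":0.42,"z":0,"ax":0,"ay":0,"az":0},{"fingers":1,"x":0.105,"y":0.42,"z":0,"ax":0,"ay":0,"az":0},{"fingers":1,"x":0.105,"y":0.42,"z":0,"ax":0,"ay":0,"az":0},{"fingers":1,"x":0.105,"y":0.42,"z":0,"ax":0,"ay":0,"az":0},{"fingers":1,"x":0.105,"y":0.42,"z":0,"ax":0,"ay":0,"az":0},{"fingers":1,"x":0.105,"y":0.42,"z":0,"ax":0,"ay":0,"az":0}]'
python3 -m jog '[{"fingers":1,"x":0,"y":0,"z":0,"ax":0,"ay":0,"az":0},{"fingers":1,"x":0,"y":0,"z":0,"ax":0,"ay":0,"az":0}]'
python3 - <<'E'
from h import *
C=cam("wrist");im=optics.grab_frame("wrist")[:,:,::-1].copy();cv2.imwrite("pics/w2.png",im);np.savez("w2",r=C[1],p=C[2])
E
```

```text
t: 1.15
tcp_pos: [0.1916, -0.5154, 0.2385]
tool_rot: [-2.081, -2.353, -0.001]
wrist_force: [0.2, -0.4, -0.4]
finger_gap: 0.088
finger_force: 0.0
t: 2.4
tcp_pos: [0.5164, -0.3923, 0.2384]
tool_rot: [-2.087, -2.347, -0.0]
wrist_force: [-0.2, -0.4, -0.7]
finger_gap: 0.0884
finger_force: 0.0
t: 2.65
tcp_pos: [0.5149, -0.3931, 0.2384]
tool_rot: [-2.087, -2.347, 0.0]
wrist_force: [-0.0, -1.0, 0.2]
finger_gap: 0.0882
finger_force: 0.0
```

View pics/w2.png

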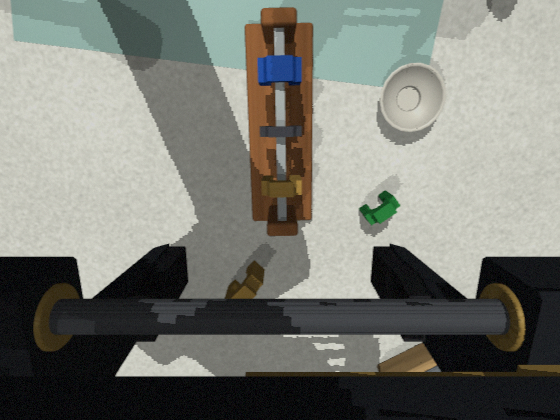

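The wrist view shows the rack with blue at (280,70), steel at (281,131) and brass at (282,187). The rail is almost vertical in the image, around column 281.

```bash
python3 - <<'E'
from h import *
im=cv2.imread("pics/w2.png");f=np.load("w2.npz");C=(optics.camera_info("wrist"),f["r"],f["p"])
h=cv2.cvtColor(im,cv2.COLOR_BGR2HSV);roi=h[165:212,245:320]
print("HSV samples brass",h[187,275],h[187,295],"wood",h[210,260],"rail",h[160,281])
m=cv2.inRange(roi,(17,90,60),(32,255,255));n,l,s,c=cv2.connectedComponentsWithStats(m)
i=1+s[1:,4].argmax();print(s[i]+np.array([245,165,0,0,0]),c[i]+[245,165])
x,y,w,hh,_=s[i];x+=245;y+=165
for z in(.085,.076):
  for u,v in((x,y+hh/2),(x+w,y+hh/2),(x+w/2,y),(x+w/2,y+hh)):print(z,plane(C,u,v,z).round(4))
# rail: centre columns at rows between spacers
for r in(45,95,110,150,165):
    row=h[r,262:302];g=np.where((row[:,1]<60)&(row[:,2]>90))[0]
    if len(g):u=262+g.mean()+.5;print(r,len(g),u,plane(C,u,r,.075).round(4))
cv2.imwrite("pics/c2.png",cv2.resize(im[0:245,235:325],None,fx=3,fy=2.4)[:,:])
big=cv2.resize(im[160:245,235:330],None,fx=7,fy=7,interpolation=0);cv2.imwrite("pics/c3.png",big)
E
```

```text
HSV samples brass [ 21 151  98] [ 20 160  94] wood [ 13 159  80] rail [ 84   8 164]
[261 174  41  24 680] [282.52058824 187.26764706]
0.085 [ 0.4999 -0.3873  0.085 ]
0.085 [ 0.5373 -0.3829  0.085 ]
0.085 [ 0.5173 -0.3741  0.085 ]
0.085 [ 0.5199 -0.3964  0.085 ]
0.076 [ 0.4996 -0.3892  0.076 ]
0.076 [ 0.5381 -0.3847  0.076 ]
0.076 [ 0.5175 -0.3756  0.076 ]
0.076 [ 0.5202 -0.3985  0.076 ]
45 11 279.5 [ 0.5027 -0.2658  0.075 ]
95 10 280.0 [ 0.5079 -0.3059  0.075 ]
110 11 280.5 [ 0.5098 -0.3185  0.075 ]
150 10 281.0 [ 0.5144 -0.3536  0.075 ]
165 9 281.5 [ 0.5165 -0.3673  0.075 ]
```

View pics/c3.png

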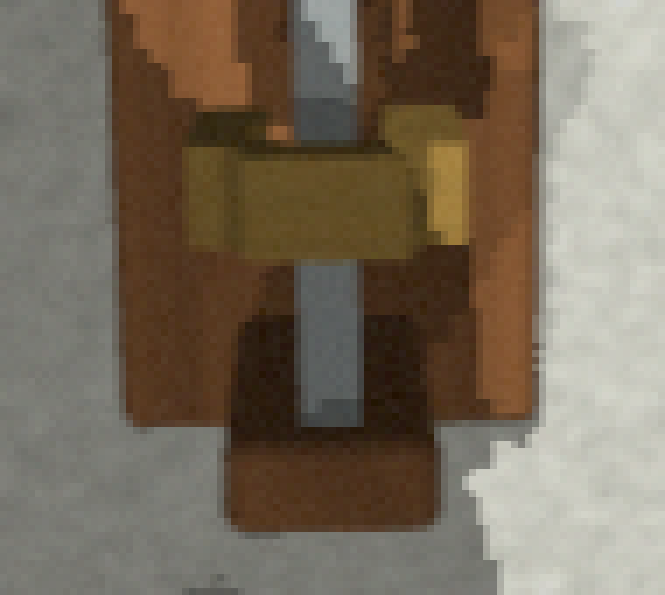

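The enlarged crop shows the brass spacer's top face over rows 181–197 and columns 261–302, which is 38.5 × 14.6 mm and matches. Its centre is (0.519, -0.388), and the rail yaw is about 7.6°. I'll descend and grip at 15 N.

```bash
python3 -m jog '[{"fingers":1,"x":0.056,"y":0.059,"z":0.2,"ax":0,"ay":0,"az":-0.005},{"fingers":1,"x":0,"y":0,"z":0.4,"ax":0,"ay":0,"az":0},{"fingers":1,"x":0,"y":0,"z":0.4,"ax":0,"ay":0,"az":0},{"fingers":1,"x":0,"y":0,"z":0.4,"ax":0,"ay":0,"az":0},{"fingers":1,"x":0,"y":0,"z":0.4,"ax":0,"ay":0,"az":0},{"fingers":1,"x":0,"y":0,"z":0.2,"ax":0,"ay":0,"az":0},{"fingers":1,"x":0,"y":0,"z":0.2,"ax":0,"ay":0,"az":0},{"fingers":1,"x":0,"y":0,"z":0.1,"ax":0,"ay":0,"az":0},{"fingers":1,"x":0,"y":0,"z":0.08,"ax":0,"ay":0,"az":0},{"fingers":1,"x":0,"y":0,"z":0,"ax":0,"ay":0,"az":0}]'
python3 -m jog '[{"fingers":-0.05,"x":0,"y":0,"z":0,"ax":0,"ay":0,"az":0},{"fingers":-0.3,"x":0,"y":0,"z":0,"ax":0,"ay":0,"az":0},{"fingers":-0.3,"x":0,"y":0,"z":0,"ax":0,"ay":0,"az":0},{"fingers":-0.3,"x":0,"y":0,"z":0,"ax":0,"ay":0,"az":0},{"fingers":-0.3,"x":0,"y":0,"z":0,"ax":0,"ay":0,"az":0},{"fingers":-0.3,"x":0,"y":0,"z":0,"ax":0,"ay":0,"az":0}]' 15
```

```text
t: 3.95
tcp_pos: [0.5197, -0.3879, 0.0484]
tool_rot: [2.069, 2.364, 0.0]
wrist_force: [-0.7, -0.5, 0.1]
finger_gap: 0.0878
finger_force: 0.0
t: 4.7
tcp_pos: [0.5195, -0.3879, 0.0484]
tool_rot: [-2.069, -2.364, 0.0]
wrist_force: [-1.9, -0.6, 1.1]
finger_gap: 0.0387
finger_force: 14.7
```

The grip is good, with a gap of 38.7 mm. Next I lift straight up, turn by -6.5° and carry it to above the knob to look.

```bash
python3 -m jog '[{"fingers":-0.3,"x":0,"y":0,"z":-0.1,"ax":0,"ay":0,"az":0},{"fingers":-0.3,"x":0,"y":0,"z":-0.2,"ax":0,"ay":0,"az":0},{"fingers":-0.3,"x":0,"y":0,"z":-0.2,"ax":0,"ay":0,"az":0},{"fingers":-0.3,"x":0,"y":0,"z":-0.3,"ax":0,"ay":0,"az":0},{"fingers":-0.3,"x":0,"y":0,"z":-0.4,"ax":0,"ay":0,"az":0},{"fingers":-0.3,"x":0,"y":0,"z":-0.4,"ax":0,"ay":0,"az":0},{"fingers":-0.3,"x":0,"y":0,"z":-0.4,"ax":0,"ay":0,"az":0},{"fingers":-0.3,"x":0,"y":0,"z":-0.3,"ax":0,"ay":0,"az":0},{"fingers":-0.3,"x":0,"y":0,"z":-0.1,"ax":0,"ay":0,"az":0.036}]'
python3 -m jog '[{"fingers":-0.3,"x":0.25,"y":0.03,"z":0,"ax":0,"ay":0,"az":0},{"fingers":-0.3,"x":0.51,"y":0.056,"z":0,"ax":0,"ay":0,"az":0},{"fingers":-0.3,"x":0.51,"y":0.056,"z":0,"ax":0,"ay":0,"az":0},{"fingers":-0.3,"x":0.51,"y":0.056,"z":0,"ax":0,"ay":0,"az":0},{"fingers":-0.3,"x":0.51,"y":0.056,"z":0,"ax":0,"ay":0,"az":0},{"fingers":-0.3,"x":0.51,"y":0.056,"z":0,"ax":0,"ay":0,"az":0},{"fingers":-0.3,"x":0.51,"y":0.056,"z":0,"ax":0,"ay":0,"az":0},{"fingers":-0.3,"x":0.51,"y":0.056,"z":0,"ax":0,"ay":0,"az":0},{"fingers":-0.3,"x":0.25,"y":0.03,"z":0,"ax":0,"ay":0,"az":0},{"fingers":-0.3,"x":0,"y":0,"z":0,"ax":0,"ay":0,"az":0}]'
python3 -m jog '[{"fingers":-0.3,"x":0,"y":0,"z":0,"ax":0,"ay":0,"az":0}]'
python3 - <<'E'
from h import *
C=cam("wrist");im=optics.grab_frame("wrist")[:,:,::-1].copy();cv2.imwrite("pics/w3.png",im);np.savez("w3",r=C[1],p=C[2])
E
```

```text
t: 5.82
tcp_pos: [0.5198, -0.388, 0.2435]
tool_rot: [2.199, 2.238, -0.0]
wrist_force: [0.7, 0.9, -0.6]
finger_gap: 0.0388
finger_force: 14.8
t: 7.08
tcp_pos: [0.5492, -0.0606, 0.2404]
tool_rot: [2.196, 2.247, -0.0]
wrist_force: [0.9, 0.2, -1.0]
finger_gap: 0.0389
finger_force: 14.8
t: 7.2
tcp_pos: [0.5493, -0.0625, 0.2403]
tool_rot: [2.2, 2.243, -0.0]
wrist_force: [0.0, 0.4, -0.9]
finger_gap: 0.039
finger_force: 14.8
```

View pics/w3.png

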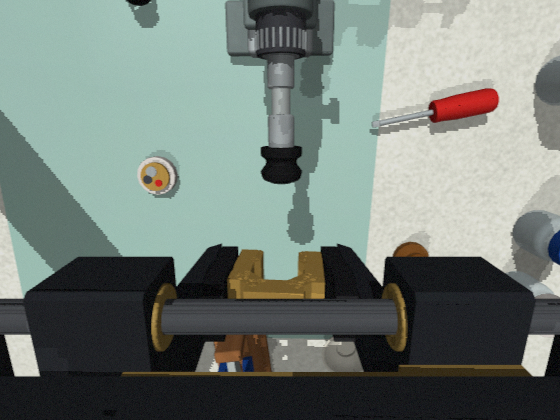

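The wrist view shows the held spacer with its top face at about (277,280). The knob is at rows 148–183, column 281. The spindle runs rows 50–148, with the narrow flats at about rows 87–115. The knurled ring is at rows 22–52.

```bash
python3 - <<'E'
from h import *
im=cv2.imread("pics/w3.png");f=np.load("w3.npz");C=(optics.camera_info("wrist"),f["r"],f["p"])
h=cv2.cvtColor(im,cv2.COLOR_BGR2HSV)
teal=(cv2.inRange(h,(70,35,0),(100,255,255))>0)
for r in list(range(48,124,2))+list(range(124,188,3)):
    u=281
    a=u
    while not teal[r,a] and a>230:a-=1
    b=u
    while not teal[r,b] and b<340:b+=1
    # grey-level gradient edges
    g=im[r,255:310].mean(1);d=np.diff(g)
    print(r,a+1,b,b-a-1,"V",int(im[r,276:287].mean()), "y",plane(C,281,r+.5,.125)[1].round(4),plane(C,281,r+.5,.135)[1].round(4))
cv2.imwrite("pics/c4.png",np.hstack([cv2.resize(im[15:190,240:325],None,fx=4,fy=3.4),cv2.resize(im[235:320,210:345],(440,595))])[:595])
E
```

```text
48 231 320 89 V 59 y 0.0538 0.0519
50 231 316 85 V 56 y 0.0524 0.0506
52 275 289 14 V 24 y 0.0511 0.0493
54 265 302 37 V 62 y 0.0498 0.0481
56 261 310 49 V 78 y 0.0484 0.0468
58 260 298 38 V 79 y 0.0471 0.0455
60 266 295 29 V 80 y 0.0457 0.0442
62 267 294 27 V 83 y 0.0444 0.0429
64 268 294 26 V 147 y 0.043 0.0416
66 267 294 27 V 145 y 0.0417 0.0403
68 267 295 28 V 149 y 0.0403 0.039
70 267 294 27 V 149 y 0.039 0.0377
72 267 294 27 V 153 y 0.0376 0.0363
74 267 294 27 V 142 y 0.0362 0.035
76 267 294 27 V 140 y 0.0348 0.0337
78 267 294 27 V 139 y 0.0335 0.0324
80 267 294 27 V 140 y 0.0321 0.031
82 267 294 27 V 139 y 0.0307 0.0297
84 267 294 27 V 138 y 0.0293 0.0284
86 267 294 27 V 76 y 0.0279 0.027
88 269 293 24 V 134 y 0.0265 0.0257
90 271 291 20 V 153 y 0.0251 0.0243
92 271 291 20 V 157 y 0.0237 0.023
94 270 291 21 V 157 y 0.0223 0.0216
96 271 290 19 V 157 y 0.0208 0.0202
98 271 290 19 V 155 y 0.0194 0.0189
100 271 290 19 V 149 y 0.018 0.0175
102 271 291 20 V 148 y 0.0166 0.0161
104 271 290 19 V 148 y 0.0151 0.0147
106 271 291 20 V 152 y 0.0137 0.0134
108 271 290 19 V 153 y 0.0122 0.0
[... 398 characters left out ...]
0.0062 -0.0058
136 268 295 27 V 157 y -0.0084 -0.0079
139 268 294 26 V 157 y -0.0107 -0.0101
142 269 294 25 V 156 y -0.013 -0.0123
145 269 294 25 V 135 y -0.0153 -0.0145
148 277 287 10 V 18 y -0.0176 -0.0167
151 263 298 35 V 25 y -0.0199 -0.0189
154 281 297 16 V 23 y -0.0222 -0.0212
157 272 285 13 V 22 y -0.0245 -0.0234
160 282 281 -1 V 12 y -0.0269 -0.0257
163 276 291 15 V 25 y -0.0292 -0.0279
166 265 291 26 V 22 y -0.0316 -0.0302
169 271 287 16 V 25 y -0.034 -0.0325
172 268 286 18 V 24 y -0.0364 -0.0348
175 278 290 12 V 20 y -0.0388 -0.0371
178 279 289 10 V 21 y -0.0412 -0.0394
181 281 283 2 V 15 y -0.0436 -0.0418
184 282 281 -1 V 150 y -0.046 -0.0441
187 282 281 -1 V 177 y -0.0485 -0.0464
```

View pics/c4.png

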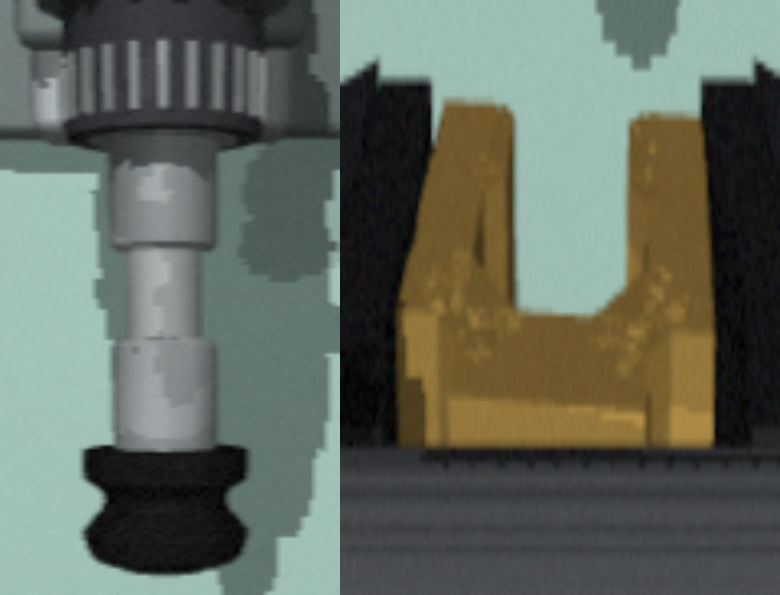

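The crops show clean flats at rows 88–114.5 and the shoulder at row 147. The spacer sits in the pads slightly yawed, its right foot about 2.5 px lower than the left. I'll measure the lathe yaw, the flats and the in-hand pose.

```bash
python3 - <<'E'
from h import *
im=cv2.imread("pics/w3.png");f=np.load("w3.npz");C=(optics.camera_info("wrist"),f["r"],f["p"])
h=cv2.cvtColor(im,cv2.COLOR_BGR2HSV);o=manip.get_obs();print(o["tcp_pos"],o["tool_rot"],np.degrees(2*np.arctan2(o["tool_rot"][1],o["tool_rot"][0]))-90)
teal=(cv2.inRange(h,(70,35,0),(100,255,255))>0)
P=[]
for r in list(range(66,85))+list(range(90,112))+list(range(118,140)):
    a=b=281
    while not teal[r,a]:a-=1
    while not teal[r,b]:b+=1
    P.append(plane(C,(a+1+b)/2,r+.5,.125))
P=np.array(P);k=np.polyfit(P[:,1],P[:,0],1);print("lathe yaw deg",-np.degrees(np.arctan(k[0])),"x at flats",np.polyval(k,.0168))
br=cv2.inRange(h,(17,110,50),(32,255,255));z0=o["tcp_pos"][2];Rt=R.from_rotvec(o["tool_rot"])
def tl(u,v,dz):return (Rt.inv().apply(plane(C,u,v,z0+dz)-o["tcp_pos"])*1000).round(1)
prev=None
for u in range(226,332,3):
    c=np.where(br[240:320,u])[0]
    if len(c):print(u,240+c[0],240+c[-1],"feet",tl(u+.5,240+c[0],-.0034))
for r in (252,256,260,270,285):
    c=np.where(br[r,215:340])[0]+215;print("row",r,c[0],c[-1]+1,"gap",[ (c[i]+1,c[i+1]) for i in range(len(c)-1) if c[i+1]-c[i]>5])
E
```

```text
[ 0.54933988 -0.06275211  0.24021723] [-2.20055352e+00 -2.24209085e+00  4.74420155e-04] -358.9286362488317
lathe yaw deg 1.741993770783781 x at flats 0.5514789593234427
229 274 298 feet [ -6.5 -22.2   3.4]
232 270 298 feet [ -4.4 -20.7   3.4]
235 261 298 feet [  0.4 -19.    3.4]
238 256 298 feet [  3.1 -17.5   3.4]
241 252 298 feet [  5.2 -16.    3.4]
244 250 298 feet [  6.2 -14.5   3.4]
247 250 298 feet [  6.2 -13.    3.4]
250 250 298 feet [  6.2 -11.6   3.4]
253 250 298 feet [  6.2 -10.1   3.4]
256 250 298 feet [ 6.2 -8.7  3.4]
259 251 298 feet [ 5.7 -7.2  3.4]
262 251 298 feet [ 5.7 -5.8  3.4]
265 280 298 feet [-9.8 -4.5  3.4]
268 280 298 feet [-9.8 -3.   3.4]
271 280 298 feet [-9.8 -1.5  3.4]
274 280 298 feet [-9.8 -0.   3.4]
277 280 298 feet [-9.8  1.5  3.4]
280 280 298 feet [-9.8  3.   3.4]
283 281 298 feet [-10.3   4.5   3.4]
286 281 298 feet [-10.3   5.9   3.4]
289 280 298 feet [-9.8  7.4  3.4]
292 279 298 feet [-9.2  8.9  3.4]
295 277 298 feet [-8.1 10.4  3.4]
298 273 298 feet [-6.  11.8  3.4]
301 252 298 feet [ 5.2 13.1  3.4]
304 252 298 feet [ 5.2 14.6  3.4]
307 252 298 feet [ 5.2 16.   3.4]
310 252 298 feet [ 5.2 17.5  3.4]
313 252 298 feet [ 5.2 18.9  3.4]
316 252 298 feet [ 5.2 20.4  3.4]
319 252 298 feet [ 5.2 21.8  3.4]
322 258 298 feet [ 2.  23.4  3.4]
325 283 284 feet [-11.4  25.4   3.4]
row 252 241 321 gap [(np.int64(263), np.int64(300))]
row 256 238 322 gap [(np.int64(263), np.int64(299))]
row 260 236 323 gap [(np.int64(263), np.int64(299))]
row 270 232 324 gap [(np.int64(263), np.int64(299))]
row 285 227 325 gap []
```

```bash
python3 - <<'E'
from h import *
f=np.load("w3.npz");o=manip.get_obs();Rt=R.from_rotvec(o["tool_rot"])
M=np.array(optics.camera_info("wrist")["mount"])
print("cam in tool now",Rt.inv().apply(f["p"]-o["tcp_pos"]).round(4),"mount",M[:3,3].round(4));print((Rt.as_matrix().T@f["r"]-M[:3,:3]).round(4))
print(o["tcp_pos"],Rt.as_matrix().round(4))
for k in range(4):
    o=manip.get_obs();print(o["t"],o["tcp_pos"].round(5),R.from_rotvec(o["tool_rot"]).as_matrix()[:,2].round(4))
E
```

```text
cam in tool now [ 0.0676  0.002  -0.1466] mount [ 0.0674  0.0021 -0.1465]
[[ 0.0007  0.     -0.0001]
 [-0.      0.0006  0.0003]
 [-0.0001 -0.0001 -0.    ]]
[ 0.54933988 -0.06275211  0.24021723] [[-1.870e-02  9.998e-01 -2.000e-04]
 [ 9.998e-01  1.870e-02 -2.000e-04]
 [-2.000e-04 -2.000e-04 -1.000e+00]]
7.25 [ 0.54934 -0.06275  0.24022] [-2.e-04 -2.e-04 -1.e+00]
7.25 [ 0.54934 -0.06275  0.24022] [-2.e-04 -2.e-04 -1.e+00]
7.25 [ 0.54934 -0.06275  0.24022] [-2.e-04 -2.e-04 -1.e+00]
7.25 [ 0.54934 -0.06275  0.24022] [-2.e-04 -2.e-04 -1.e+00]
```

The mount calibration differs between calls. I'll check whether averaging helps and recompute with an averaged camera.

```bash
python3 - <<'E'
from h import *
c=[optics.camera_info("wrist") for _ in range(40)]
t=np.array([np.array(x["mount"])[:3,3] for x in c]);print(t.mean(0).round(4),t.std(0).round(4),np.std([x["fx"] for x in c]),c[0]["fx"],c[0]["cx"],c[0]["cy"])
rr=np.array([np.array(x["mount"])[:3,2] for x in c]);print(rr.mean(0),rr.std(0))
x=np.array([optics.camera_info("top")["xyz"] for _ in range(20)]);print(x.mean(0),x.std(0))
E
python3 -c "
from plant import optics;print(optics.camera_info('wrist')['mount'][:3,3],optics.camera_info('top')['xyz'])"
```

```text
[ 0.0674  0.0021 -0.1465] [0. 0. 0.] 0.0 332.17757429216914 278.96547233234924 208.42456091300224
[-2.61025730e-01  5.67950203e-04  9.65331677e-01] [0.00000000e+00 2.16840434e-19 1.11022302e-16]
[ 0.21220485 -0.11723928  1.60454523] [2.77555756e-17 0.00000000e+00 0.00000000e+00]
[ 0.06738929  0.00212364 -0.14653851] [ 0.21220485 -0.11723928  1.60454523]
```

```bash
python3 -m jog '[{"fingers":-0.3,"x":0,"y":0,"z":0,"ax":0,"ay":0,"az":-0.0145},{"fingers":-0.3,"x":0.2,"y":0.01,"z":0,"ax":0,"ay":0,"az":0},{"fingers":-0.3,"x":0.3,"y":0.016,"z":0,"ax":0,"ay":0,"az":0},{"fingers":-0.3,"x":0.3,"y":0.016,"z":0,"ax":0,"ay":0,"az":0},{"fingers":-0.3,"x":0.205,"y":0.01,"z":0.1,"ax":0,"ay":0,"az":0},{"fingers":-0.3,"x":0,"y":0,"z":0.3,"ax":0,"ay":0,"az":0},{"fingers":-0.3,"x":0,"y":0,"z":0.3,"ax":0,"ay":0,"az":0},{"fingers":-0.3,"x":0,"y":0,"z":0.26,"ax":0,"ay":0,"az":0},{"fingers":-0.3,"x":0,"y":0,"z":0.1,"ax":0,"ay":0,"az":0},{"fingers":-0.3,"x":0,"y":0,"z":0,"ax":0,"ay":0,"az":0}]'
python3 -m jog '[{"fingers":-0.3,"x":0,"y":0,"z":0,"ax":0,"ay":0,"az":0}]'
python3 - <<'E'
from h import *
for n,t in(("w1",[.1916,-.5153,.2381]),("w2",[.5149,-.3931,.2384]),("w3",[.5493,-.0627,.2402])):
    f=np.load(n+".npz");M=np.array(optics.camera_info("wrist")["mount"]);Rt=f["r"]@M[:3,:3].T;print(n,(Rt.T@(f["p"]-t)).round(4))
C=cam("wrist");print(C[0]["mount"][:3,3]);im=optics.grab_frame("wrist")[:,:,::-1].copy();cv2.imwrite("pics/w4.png",im);np.savez("w4",r=C[1],p=C[2])
cv2.imwrite("pics/c5.png",cv2.resize(im[100:310,180:380],(760,600)))
E
```

```text
t: 8.5
tcp_pos: [0.5482, 0.019, 0.1553]
tool_rot: [-2.148, -2.292, 0.001]
wrist_force: [-0.5, 0.2, 0.0]
finger_gap: 0.0389
finger_force: 14.8
t: 8.62
tcp_pos: [0.5487, 0.0188, 0.1563]
tool_rot: [2.147, 2.292, 0.001]
wrist_force: [0.1, -0.8, -0.5]
finger_gap: 0.0388
finger_force: 14.8
w1 [ 0.0691  0.0002 -0.1466]
w2 [ 0.0672  0.0022 -0.1466]
w3 [ 0.0676  0.0021 -0.1466]
[ 0.06729049  0.00213785 -0.14653517]
```

View pics/c5.png

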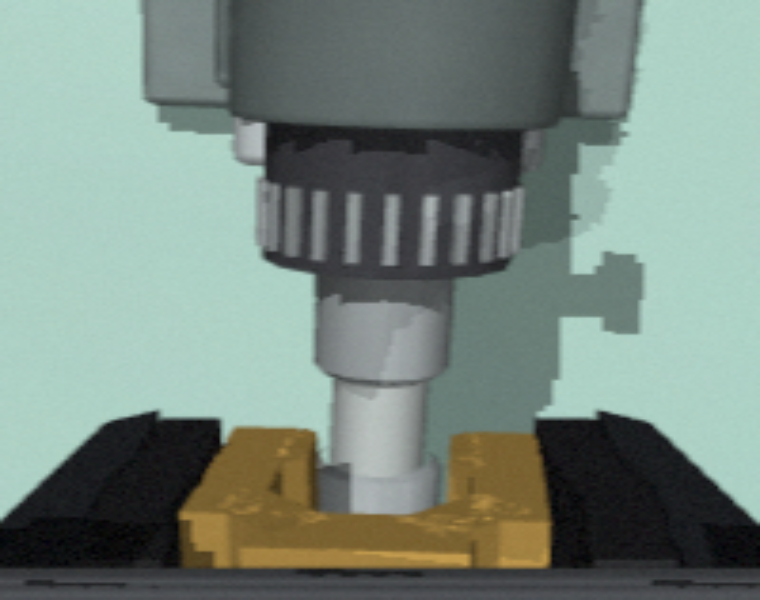

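The crop shows the spindle running between the spacer's feet: mouth edges at columns 317 and 450, flats at 333–426, and the flats' far lip at about row 378. So the spindle lies about 0.5 mm left of the mouth centre. I'll compute the y alignment.

```bash
python3 - <<'E'
from h import *
im=cv2.imread("pics/w4.png");f=np.load("w4.npz");C=(optics.camera_info("wrist"),f["r"],f["p"]);h=cv2.cvtColor(im,cv2.COLOR_BGR2HSV)
o=manip.get_obs();Rt=R.from_rotvec(o["tool_rot"])
T=lambda u,v,z:(Rt.inv().apply(plane(C,u,v,z)-o["tcp_pos"])*1000).round(2)
br=cv2.inRange(h,(15,100,50),(34,255,255));zf=o["tcp_pos"][2]-.0034
for u in(244,250,256,260,300,306,312,318):
    c=np.where(br[240:300,u])[0];print(u,240+c[0],T(u+.5,240+c[0],zf))
g=im.mean(2).astype(int)
for r in range(222,272,2):
    c=np.where(br[r,230:330])[0]+230
    print(r,[(int(c[i])+1,int(c[i+1])) for i in range(len(c)-1) if c[i+1]-c[i]>8],"V",g[r,265:294:2])
print(Rt.as_euler("zyx",degrees=True))
for r in(230,232,234,262,264,266):print(r,T(280,r,.125),T(280,r,.135))
E
```

```text
244 250 [  5.96 -14.43   3.38]
250 250 [  5.96 -11.53   3.38]
256 250 [ 5.96 -8.62  3.39]
260 250 [ 5.95 -6.69  3.39]
300 252 [ 4.9  12.68  3.42]
306 251 [ 5.42 15.58  3.42]
312 252 [ 4.89 18.5   3.42]
318 252 [ 4.89 21.41  3.43]
222 [] V [120 123 135 142 146 150 153 152 150 169 162 159 152 138 126]
224 [] V [120 126 136 144 148 148 152 151 154 167 162 157 152 139 122]
226 [] V [118 124 135 143 145 149 151 152 163 166 161 157 151 137 121]
228 [] V [118 126 134 146 147 149 154 150 162 167 159 157 149 137 122]
230 [] V [129 117 134 142 144 149 153 150 172 166 157 155 147 137 118]
232 [] V [195 156  70  89 117 127 149 150 169 164 156 154 144 109  92]
234 [] V [195 150 116 125 109 102  91  83 113  85 103 101 102 106 113]
236 [] V [192 156 130 144 146 153 159 174 183 182 170 155 136 106 107]
238 [] V [195 156 136 155 173 155 157 178 185 179 171 153 137 102 117]
240 [] V [194 158 137 158 172 182 187 189 187 178 169 152 133  99 117]
242 [] V [194 136 138 160 170 180 188 186 183 180 165 151 133  96 117]
244 [] V [193 138 139 161 175 183 187 188 184 181 170 151 133  96 114]
246 [] V [192 139 
[... 630 characters left out ...]
8  97 177 181 188 186 182 174 161 144 117 108 111]
264 [(263, 298)] V [ 66  66  82 100 176 187 187 184 182 175 160 143 126 132 122]
266 [(263, 298)] V [ 81  77  75  79 169 177 184 185 180 169 158 152 142 134 125]
268 [(263, 298)] V [ 86  93  92  91 172 171 167 162 164 157 157 154 145 134 119]
270 [(263, 298)] V [ 89  90  94  99 171 175 176 175 168 165 162 163 149 130 118]
[-9.37280947e+01  8.22636711e-02  1.79982418e+02]
230 [ 6.63  2.84 31.3 ] [10.04  2.81 21.29]
232 [ 5.44  2.85 31.3 ] [ 8.92  2.81 21.29]
234 [ 4.24  2.85 31.3 ] [ 7.79  2.81 21.3 ]
262 [-12.94   2.86  31.3 ] [-8.42  2.82 21.3 ]
264 [-14.19   2.86  31.3 ] [-9.61  2.82 21.3 ]
266 [-15.46   2.86  31.3 ] [-10.8    2.82  21.3 ]
```

```bash
python3 -m jog '[{"fingers":-0.3,"x":-0.006,"y":-0.006,"z":0.06,"ax":0,"ay":0,"az":0},{"fingers":-0.3,"x":0,"y":0,"z":0.06,"ax":0,"ay":0,"az":0},{"fingers":-0.3,"x":0,"y":0,"z":0.05,"ax":0,"ay":0,"az":0},{"fingers":-0.3,"x":0,"y":0,"z":0.025,"ax":0,"ay":0,"az":0},{"fingers":-0.3,"x":0,"y":0,"z":0.025,"ax":0,"ay":0,"az":0},{"fingers":-0.3,"x":0,"y":0,"z":0,"ax":0,"ay":0,"az":0}]'; python3 -m jog '[{"fingers":-0.3,"x":0,"y":0,"z":0.025,"ax":0,"ay":0,"az":0},{"fingers":-0.3,"x":0,"y":0,"z":0.025,"ax":0,"ay":0,"az":0},{"fingers":-0.3,"x":0,"y":0,"z":0,"ax":0,"ay":0,"az":0}]'
```

```text
t: 9.43
tcp_pos: [0.5478, 0.0184, 0.1379]
tool_rot: [-2.148, -2.293, 0.0]
wrist_force: [-0.1, -0.2, -0.3]
finger_gap: 0.0388
finger_force: 14.8
t: 9.8
tcp_pos: [0.5478, 0.0184, 0.1338]
tool_rot: [-2.148, -2.292, 0.0]
wrist_force: [0.2, -0.0, -0.8]
finger_gap: 0.0385
finger_force: 14.8
```

```bash
python3 -m jog '[{"fingers":-0.3,"x":0,"y":0,"z":0.025,"ax":0,"ay":0,"az":0},{"fingers":-0.3,"x":0,"y":0,"z":0,"ax":0,"ay":0,"az":0}]'; python3 -m jog '[{"fingers":-0.3,"x":0,"y":0,"z":0.025,"ax":0,"ay":0,"az":0},{"fingers":-0.3,"x":0,"y":0,"z":0,"ax":0,"ay":0,"az":0}]'; python3 -m jog '[{"fingers":-0.3,"x":0,"y":0,"z":0.025,"ax":0,"ay":0,"az":0},{"fingers":-0.3,"x":0,"y":0,"z":0,"ax":0,"ay":0,"az":0}]'
```

```text
t: 10.05
tcp_pos: [0.5478, 0.0183, 0.1318]
tool_rot: [-2.148, -2.292, 0.0]
wrist_force: [0.7, -0.2, -1.5]
finger_gap: 0.0388
finger_force: 14.8
t: 10.3
tcp_pos: [0.5478, 0.0184, 0.1298]
tool_rot: [-2.148, -2.293, 0.0]
wrist_force: [0.2, -0.6, -0.8]
finger_gap: 0.0387
finger_force: 14.8
t: 10.55
tcp_pos: [0.5478, 0.0184, 0.1278]
tool_rot: [-2.148, -2.292, 0.0]
wrist_force: [-0.3, 0.6, -1.1]
finger_gap: 0.0382
finger_force: 14.8
```

The feet are now below the axis with no force, so the mouth is on the flats. I'll continue down to seating.

```bash
python3 -m jog '[{"fingers":-0.3,"x":0,"y":0,"z":0.05,"ax":0,"ay":0,"az":0},{"fingers":-0.3,"x":0,"y":0,"z":0.05,"ax":0,"ay":0,"az":0},{"fingers":-0.3,"x":0,"y":0,"z":0.05,"ax":0,"ay":0,"az":0},{"fingers":-0.3,"x":0,"y":0,"z":0.0375,"ax":0,"ay":0,"az":0},{"fingers":-0.3,"x":0,"y":0,"z":0,"ax":0,"ay":0,"az":0}]'; python3 -m jog '[{"fingers":-0.3,"x":0,"y":0,"z":0.0125,"ax":0,"ay":0,"az":0},{"fingers":-0.3,"x":0,"y":0,"z":0.0125,"ax":0,"ay":0,"az":0},{"fingers":-0.3,"x":0,"y":0,"z":0,"ax":0,"ay":0,"az":0}]'; python3 -m jog '[{"fingers":-0.3,"x":0,"y":0,"z":0.0125,"ax":0,"ay":0,"az":0},{"fingers":-0.3,"x":0,"y":0,"z":0,"ax":0,"ay":0,"az":0}]'
```

```text
t: 11.18
tcp_pos: [0.5479, 0.0183, 0.1127]
tool_rot: [-2.148, -2.292, 0.0]
wrist_force: [-0.1, 0.4, -1.3]
finger_gap: 0.0386
finger_force: 14.8
t: 11.55
tcp_pos: [0.5478, 0.0184, 0.1109]
tool_rot: [-2.148, -2.293, 0.0]
wrist_force: [0.5, -0.1, -0.8]
finger_gap: 0.0388
finger_force: 14.8
t: 11.8
tcp_pos: [0.5478, 0.0184, 0.1099]
tool_rot: [-2.148, -2.293, 0.0]
wrist_force: [0.7, -0.1, -0.7]
finger_gap: 0.039
finger_force: 14.8
```

```bash
python3 -m jog '[{"fingers":-0.3,"x":0,"y":0,"z":0.01,"ax":0,"ay":0,"az":0},{"fingers":-0.3,"x":0,"y":0,"z":0,"ax":0,"ay":0,"az":0}]'; python3 -m jog '[{"fingers":-0.3,"x":0,"y":0,"z":0.006,"ax":0,"ay":0,"az":0},{"fingers":-0.3,"x":0,"y":0,"z":0,"ax":0,"ay":0,"az":0}]';  python3 -m jog '[{"fingers":-0.3,"x":0,"y":0,"z":0.006,"ax":0,"ay":0,"az":0},{"fingers":-0.3,"x":0,"y":0,"z":0,"ax":0,"ay":0,"az":0}]'
```

```text
t: 12.05
tcp_pos: [0.5478, 0.0184, 0.1091]
tool_rot: [-2.148, -2.293, 0.0]
wrist_force: [0.5, 0.7, -0.9]
finger_gap: 0.0389
finger_force: 14.8
t: 12.3
tcp_pos: [0.5478, 0.0184, 0.1086]
tool_rot: [-2.148, -2.293, 0.0]
wrist_force: [0.1, 0.4, -0.0]
finger_gap: 0.0388
finger_force: 14.8
t: 12.55
tcp_pos: [0.5478, 0.0184, 0.1082]
tool_rot: [-2.148, -2.293, 0.0]
wrist_force: [0.5, 1.2, -1.1]
finger_gap: 0.0387
finger_force: 14.8
```

```bash
python3 -m jog '[{"fingers":-0.3,"x":0,"y":0,"z":0.006,"ax":0,"ay":0,"az":0},{"fingers":-0.3,"x":0,"y":0,"z":0,"ax":0,"ay":0,"az":0}]'; python3 -m jog '[{"fingers":-0.3,"x":0,"y":0,"z":0.006,"ax":0,"ay":0,"az":0},{"fingers":-0.3,"x":0,"y":0,"z":0,"ax":0,"ay":0,"az":0}]'
```

```text
t: 12.8
tcp_pos: [0.5478, 0.0184, 0.1077]
tool_rot: [-2.148, -2.293, 0.0]
wrist_force: [1.1, -0.1, -1.1]
finger_gap: 0.0389
finger_force: 14.8
t: 13.05
tcp_pos: [0.5478, 0.0184, 0.1072]
tool_rot: [-2.148, -2.293, 0.0]
wrist_force: [-0.8, 0.4, -1.0]
finger_gap: 0.039
finger_force: 14.8
```

```bash
python3 -m jog '[{"fingers":-0.3,"x":0,"y":0,"z":0.008,"ax":0,"ay":0,"az":0},{"fingers":-0.3,"x":0,"y":0,"z":0,"ax":0,"ay":0,"az":0}]' | grep -E 'pos|wrist'; python3 -m jog '[{"fingers":-0.3,"x":0,"y":0,"z":0.008,"ax":0,"ay":0,"az":0},{"fingers":-0.3,"x":0,"y":0,"z":0,"ax":0,"ay":0,"az":0}]'| grep -E 'pos|wrist'; python3 -m jog '[{"fingers":-0.3,"x":0,"y":0,"z":0.008,"ax":0,"ay":0,"az":0},{"fingers":-0.3,"x":0,"y":0,"z":0,"ax":0,"ay":0,"az":0}]'| grep -E 'pos|wrist'
```

```text
tcp_pos: [0.5481, 0.0183, 0.1068]
wrist_force: [1.4, 0.5, 0.2]
tcp_pos: [0.5482, 0.0183, 0.1066]
wrist_force: [-1.0, 0.8, 6.6]
tcp_pos: [0.5483, 0.0183, 0.1065]
wrist_force: [-2.0, 0.3, 10.3]
```

Seated: contact is at TCP z 0.1066 and the upward force is rising to 10 N. I'll ease off 0.5 mm, release, rise and look.

```bash
python3 -m jog '[{"fingers":-0.3,"x":0,"y":0,"z":-0.012,"ax":0,"ay":0,"az":0},{"fingers":-0.3,"x":0,"y":0,"z":0,"ax":0,"ay":0,"az":0},{"fingers":-0.05,"x":0,"y":0,"z":0,"ax":0,"ay":0,"az":0},{"fingers":0.2,"x":0,"y":0,"z":0,"ax":0,"ay":0,"az":0},{"fingers":0.6,"x":0,"y":0,"z":0,"ax":0,"ay":0,"az":0},{"fingers":0.6,"x":0,"y":0,"z":0,"ax":0,"ay":0,"az":0}]'
python3 -m jog '[{"fingers":0.6,"x":0,"y":0,"z":-0.1,"ax":0,"ay":0,"az":0},{"fingers":0.6,"x":0,"y":0,"z":-0.2,"ax":0,"ay":0,"az":0},{"fingers":0.6,"x":0,"y":0,"z":-0.4,"ax":0,"ay":0,"az":0},{"fingers":0.6,"x":0,"y":0,"z":-0.4,"ax":0,"ay":0,"az":0},{"fingers":0.6,"x":0,"y":0,"z":-0.4,"ax":0,"ay":0,"az":0},{"fingers":-0.2,"x":-0.5,"y":0,"z":-0.1,"ax":0,"ay":0,"az":0},{"fingers":-1,"x":-0.5,"y":0,"z":0,"ax":0,"ay":0,"az":0},{"fingers":-1,"x":0,"y":0,"z":0,"ax":0,"ay":0,"az":0}]'
python3 -m jog '[{"fingers":-1,"x":0,"y":0,"z":0,"ax":0,"ay":0,"az":0}]'
python3 - <<'E'
from h import *
C=cam("wrist");im=optics.grab_frame("wrist")[:,:,::-1].copy();cv2.imwrite("pics/w5.png",im);np.savez("w5",r=C[1],p=C[2])
cv2.imwrite("pics/c6.png",cv2.resize(im[0:260,160:400],None,fx=2.3,fy=2.3))
E
```

```text
t: 14.55
tcp_pos: [0.5478, 0.0184, 0.1061]
tool_rot: [-2.148, -2.292, 0.0]
wrist_force: [0.2, 0.6, -0.3]
finger_gap: 0.0693
finger_force: 0.0
t: 15.55
tcp_pos: [0.5531, -0.0635, 0.2347]
tool_rot: [2.151, 2.289, 0.0]
wrist_force: [-0.2, 0.3, 0.9]
finger_gap: 0.0428
finger_force: 0.0
t: 15.68
tcp_pos: [0.5529, -0.061, 0.2345]
tool_rot: [-2.148, -2.292, -0.0]
wrist_force: [0.3, 0.6, -0.5]
finger_gap: 0.0324
finger_force: 0.0
```

View pics/c6.png

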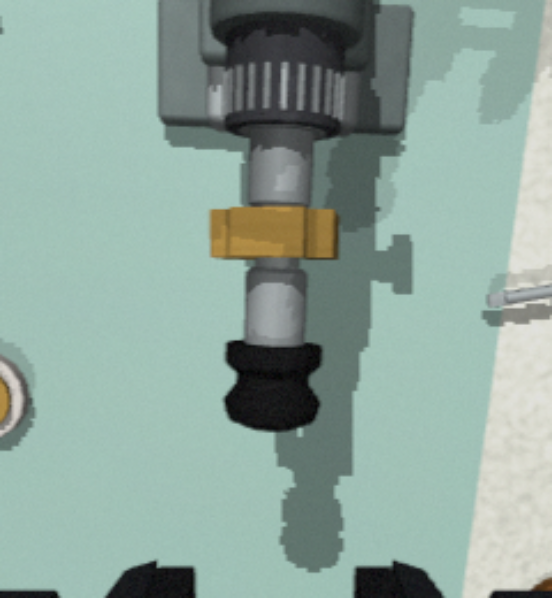

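The spacer hangs on the spindle at crop rows 207–258. The shoulder is at row 345, the knob end at row 430 and the ring front at about row 130, which puts the ring front near y 0.049. Expected push travel is about 51 mm. I'll move behind the knob with the fingers shut.

```bash
python3 -m jog '[{"fingers":-1,"x":-0.1,"y":-0.031,"z":0,"ax":0,"ay":0,"az":0.011},{"fingers":-1,"x":-0.1,"y":0,"z":0.1,"ax":0,"ay":0,"az":0},{"fingers":-1,"x":0,"y":0,"z":0.3,"ax":0,"ay":0,"az":0},{"fingers":-1,"x":0,"y":0,"z":0.4,"ax":0,"ay":0,"az":0},{"fingers":-1,"x":0,"y":0,"z":0.4,"ax":0,"ay":0,"az":0},{"fingers":-1,"x":0,"y":0,"z":0.23,"ax":0,"ay":0,"az":0},{"fingers":-1,"x":0,"y":0,"z":0.1,"ax":0,"ay":0,"az":0},{"fingers":-1,"x":0,"y":0,"z":0,"ax":0,"ay":0,"az":0}]'
python3 -m jog '[{"fingers":-1,"x":0.06,"y":0,"z":0,"ax":0,"ay":0,"az":0},{"fingers":-1,"x":0.05,"y":0,"z":0,"ax":0,"ay":0,"az":0},{"fingers":-1,"x":0.025,"y":0,"z":0,"ax":0,"ay":0,"az":0},{"fingers":-1,"x":0.025,"y":0,"z":0,"ax":0,"ay":0,"az":0},{"fingers":-1,"x":0,"y":0,"z":0,"ax":0,"ay":0,"az":0}]'
python3 -m jog '[{"fingers":-1,"x":0.025,"y":0,"z":0,"ax":0,"ay":0,"az":0},{"fingers":-1,"x":0.025,"y":0,"z":0,"ax":0,"ay":0,"az":0},{"fingers":-1,"x":0.025,"y":0,"z":0,"ax":0,"ay":0,"az":0},{"fingers":-1,"x":0.025,"y":0,"z":0,"ax":0,"ay":0,"az":0},{"fingers":-1,"x":0,"y":0,"z":0,"ax":0,"ay":0,"az":0}]'
```

```text
t: 16.73
tcp_pos: [0.5513, -0.0777, 0.1117]
tool_rot: [-2.187, -2.255, 0.0]
wrist_force: [0.3, 0.4, 0.0]
finger_gap: 0.0005
finger_force: 0.0
t: 17.35
tcp_pos: [0.551, -0.0647, 0.1119]
tool_rot: [2.187, 2.255, 0.0]
wrist_force: [-0.4, 0.4, 0.5]
finger_gap: 0.0006
finger_force: 0.0
t: 17.98
tcp_pos: [0.5507, -0.0566, 0.1119]
tool_rot: [-2.187, -2.255, 0.0]
wrist_force: [-0.1, 0.9, -0.2]
finger_gap: 0.0004
finger_force: 0.0
```

```bash
python3 -m jog '[{"fingers":-1,"x":0.025,"y":0,"z":0,"ax":0,"ay":0,"az":0},{"fingers":-1,"x":0.025,"y":0,"z":0,"ax":0,"ay":0,"az":0}]'|grep -E 'pos|wrist'; python3 -m jog '[{"fingers":-1,"x":0.025,"y":0,"z":0,"ax":0,"ay":0,"az":0},{"fingers":-1,"x":0.025,"y":0,"z":0,"ax":0,"ay":0,"az":0}]'|grep -E 'pos|wrist';python3 -m jog '[{"fingers":-1,"x":0.025,"y":0,"z":0,"ax":0,"ay":0,"az":0},{"fingers":-1,"x":0.025,"y":0,"z":0,"ax":0,"ay":0,"az":0}]'|grep -E 'pos|wrist'
```

```text
tcp_pos: [0.5507, -0.0534, 0.1119]
wrist_force: [0.2, -5.5, -0.7]
tcp_pos: [0.5506, -0.0495, 0.1119]
wrist_force: [-0.0, -4.6, -0.1]
tcp_pos: [0.5505, -0.0455, 0.1119]
wrist_force: [-0.3, -5.8, 0.4]
```

Contact came at about y -0.054 with the 5 N drag. I'll push on smoothly, then by feel.

```bash
python3 -m jog '[{"fingers":-1,"x":0.04,"y":0,"z":0,"ax":0,"ay":0,"az":0},{"fingers":-1,"x":0.04,"y":0,"z":0,"ax":0,"ay":0,"az":0},{"fingers":-1,"x":0.04,"y":0,"z":0,"ax":0,"ay":0,"az":0},{"fingers":-1,"x":0.04,"y":0,"z":0,"ax":0,"ay":0,"az":0},{"fingers":-1,"x":0.04,"y":0,"z":0,"ax":0,"ay":0,"az":0},{"fingers":-1,"x":0.025,"y":0,"z":0,"ax":0,"ay":0,"az":0}]'|grep -E 'pos|wrist'; python3 -m jog '[{"fingers":-1,"x":0.025,"y":0,"z":0,"ax":0,"ay":0,"az":0},{"fingers":-1,"x":0.025,"y":0,"z":0,"ax":0,"ay":0,"az":0}]'|grep -E 'pos|wrist'
python3 - <<'E'
from h import *
C=cam("wrist");im=optics.grab_frame("wrist")[:,:,::-1].copy();cv2.imwrite("pics/w6.png",im)
s=optics.grab_frame("side")[:,:,::-1]
cv2.imwrite("pics/c7.png",np.hstack([cv2.resize(im[90:290,180:380],(400,400)),cv2.resize(s[90:230,220:360],(400,400),interpolation=2)]))
E
```

```text
tcp_pos: [0.55, -0.0275, 0.1119]
wrist_force: [0.4, -6.2, -0.9]
tcp_pos: [0.5499, -0.0236, 0.1119]
wrist_force: [-0.6, -6.0, 0.2]
```

View pics/c7.png

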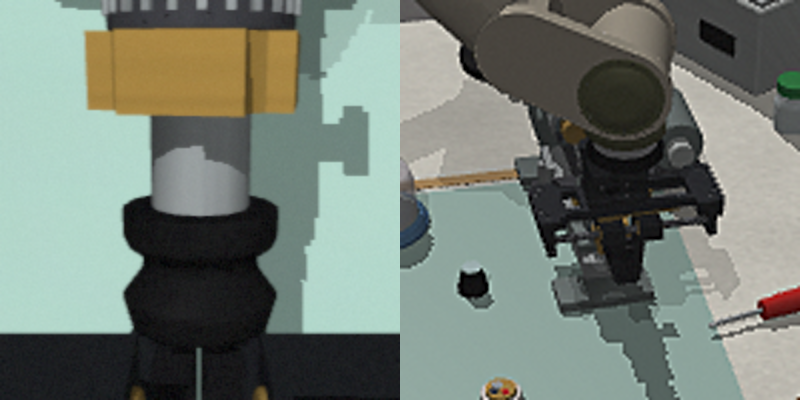

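The spacer has been carried up against the ring (crop rows 30–115) and the knob's shoulder is about 20 mm behind it (row 200). Nothing else is touched.

```bash
python3 -m jog '[{"fingers":-1,"x":0.025,"y":0,"z":0,"ax":0,"ay":0,"az":0},{"fingers":-1,"x":0.025,"y":0,"z":0,"ax":0,"ay":0,"az":0},{"fingers":-1,"x":0.025,"y":0,"z":0,"ax":0,"ay":0,"az":0},{"fingers":-1,"x":0.025,"y":0,"z":0,"ax":0,"ay":0,"az":0},{"fingers":-1,"x":0.025,"y":0,"z":0,"ax":0,"ay":0,"az":0}]'|grep -E 'pos|wrist'
python3 -m jog '[{"fingers":-1,"x":0.0125,"y":0,"z":0,"ax":0,"ay":0,"az":0},{"fingers":-1,"x":0.0125,"y":0,"z":0,"ax":0,"ay":0,"az":0}]'|grep -E 'pos|wrist'
python3 -m jog '[{"fingers":-1,"x":0.0125,"y":0,"z":0,"ax":0,"ay":0,"az":0},{"fingers":-1,"x":0.0125,"y":0,"z":0,"ax":0,"ay":0,"az":0}]'|grep -E 'pos|wrist'
```

```text
tcp_pos: [0.5496, -0.0136, 0.1119]
wrist_force: [-0.2, -5.2, -1.1]
tcp_pos: [0.5495, -0.0116, 0.1119]
wrist_force: [0.9, -6.3, -1.6]
tcp_pos: [0.5495, -0.0096, 0.1119]
wrist_force: [-0.5, -5.8, -0.6]
```

```bash
python3 -m jog '[{"fingers":-1,"x":0.01,"y":0,"z":0,"ax":0,"ay":0,"az":0},{"fingers":-1,"x":0.01,"y":0,"z":0,"ax":0,"ay":0,"az":0}]'|grep -E 'pos|wrist'
python3 -m jog '[{"fingers":-1,"x":0.008,"y":0,"z":0,"ax":0,"ay":0,"az":0},{"fingers":-1,"x":0.008,"y":0,"z":0,"ax":0,"ay":0,"az":0}]'|grep -E 'pos|wrist'
python3 -m jog '[{"fingers":-1,"x":0.006,"y":0,"z":0,"ax":0,"ay":0,"az":0},{"fingers":-1,"x":0.006,"y":0,"z":0,"ax":0,"ay":0,"az":0}]'|grep -E 'pos|wrist'
```

```text
tcp_pos: [0.5494, -0.008, 0.1119]
wrist_force: [0.2, -5.4, -1.1]
tcp_pos: [0.5494, -0.0067, 0.1119]
wrist_force: [1.1, -5.0, -0.6]
tcp_pos: [0.5494, -0.0057, 0.1119]
wrist_force: [0.2, -6.2, -1.0]
```

```bash
python3 -m jog '[{"fingers":-1,"x":0.006,"y":0,"z":0,"ax":0,"ay":0,"az":0},{"fingers":-1,"x":0.006,"y":0,"z":0,"ax":0,"ay":0,"az":0}]'|grep -E 'pos|wrist'
```

```text
tcp_pos: [0.5493, -0.0048, 0.1119]
wrist_force: [0.6, -5.9, -1.5]
```

```bash
python3 -m jog '[{"fingers":-1,"x":0.006,"y":0,"z":0,"ax":0,"ay":0,"az":0}]'|grep -E 'pos|wrist'; python3 -m jog '[{"fingers":-1,"x":0.006,"y":0,"z":0,"ax":0,"ay":0,"az":0}]'|grep -E 'pos|wrist'
```

```text
tcp_pos: [0.5493, -0.0043, 0.1119]
wrist_force: [1.1, -6.3, -0.8]
tcp_pos: [0.5493, -0.0039, 0.112]
wrist_force: [0.2, -7.9, -0.0]
```

```bash
python3 -m jog '[{"fingers":-1,"x":0.006,"y":0,"z":0,"ax":0,"ay":0,"az":0}]'|grep -E 'pos|wrist'; python3 -m jog '[{"fingers":-1,"x":0.006,"y":0,"z":0,"ax":0,"ay":0,"az":0}]'|grep -E 'pos|wrist'
```

```text
tcp_pos: [0.5493, -0.0038, 0.1119]
wrist_force: [0.7, -8.8, -1.6]
tcp_pos: [0.5493, -0.0037, 0.112]
wrist_force: [0.1, -11.3, -0.1]
```

```bash
python3 -m jog '[{"fingers":-1,"x":0.006,"y":0,"z":0,"ax":0,"ay":0,"az":0}]'|grep -E 'pos|wrist'
```

```text
tcp_pos: [0.5493, -0.0036, 0.112]
wrist_force: [-0.1, -13.8, -0.9]
```

It is nipped: the TCP has stopped and the force is rising. One more small press and settle, then withdraw and check.

```bash
python3 -m jog '[{"fingers":-1,"x":0.006,"y":0,"z":0,"ax":0,"ay":0,"az":0},{"fingers":-1,"x":0,"y":0,"z":0,"ax":0,"ay":0,"az":0},{"fingers":-1,"x":0,"y":0,"z":0,"ax":0,"ay":0,"az":0}]'|grep -E 'pos|wrist'
python3 -m jog '[{"fingers":-1,"x":-0.03,"y":0,"z":0,"ax":0,"ay":0,"az":0},{"fingers":-1,"x":-0.1,"y":0,"z":0,"ax":0,"ay":0,"az":0},{"fingers":-1,"x":-0.4,"y":0,"z":0,"ax":0,"ay":0,"az":0},{"fingers":-1,"x":-0.4,"y":0,"z":0,"ax":0,"ay":0,"az":0},{"fingers":-1,"x":0,"y":0,"z":-0.4,"ax":0,"ay":0,"az":0},{"fingers":-1,"x":0,"y":0,"z":-0.5,"ax":0,"ay":0,"az":0},{"fingers":-1,"x":0,"y":0,"z":-0.4,"ax":0,"ay":0,"az":0},{"fingers":-1,"x":0.4,"y":0,"z":-0.1,"ax":0,"ay":0,"az":0},{"fingers":-1,"x":0,"y":0,"z":0,"ax":0,"ay":0,"az":0},{"fingers":-1,"x":0,"y":0,"z":0,"ax":0,"ay":0,"az":0}]'
python3 - <<'E'
from h import *
im=optics.grab_frame("wrist")[:,:,::-1].copy();s=optics.grab_frame("side")[:,:,::-1]
cv2.imwrite("pics/c8.png",np.hstack([cv2.resize(im[0:200,180:380],(400,400)),cv2.resize(s[90:230,220:360],(400,400),interpolation=2)]))
E
```

```text
tcp_pos: [0.5494, -0.0036, 0.112]
wrist_force: [-0.1, -15.2, -1.2]
t: 24.2
tcp_pos: [0.5502, -0.0439, 0.2234]
tool_rot: [-2.186, -2.255, 0.001]
wrist_force: [-0.6, -0.6, -0.3]
finger_gap: 0.0003
finger_force: 0.0
```

View pics/c8.png

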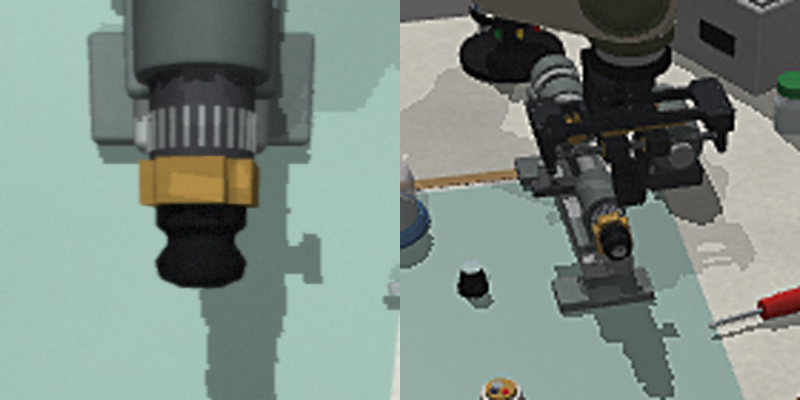

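The brass spacer is nipped flush between the knob's shoulder (crop row 205) and the knurled ring (row 157), with no gap, and the robot is clear. Handing in.

```bash
python3 -c "
from plant import close_job;print(close_job())"
```

```text
the job is handed in; nothing more can be done
None
```

The brass spacer hangs on the spindle, nipped between the knob and the setting ring with no visible gap after a final push of about 15 N; the job was handed in at about 24 s, and no verdict was returned.

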